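# Turn over the art panel

## Robot

A 6-joint arm with a two-finger parallel gripper is mounted at the origin on the work surface. World frame = base frame: x ahead of the robot, y to its left, z up, the work surface at z = 0. Lengths are in mm, angles in rad, forces in N, time in s.
With the tool pointing down it reaches from about 275 to 725 mm from the base axis. Payload 15.9 kg.
Tool frame: the origin (TCP) lies at the very end of the fingers, on their centre line; the grasp point (between the pads) lies 19 mm behind it; z points along the fingers, y is the line along which they close (so a half turn about z gives the same grasp; the last joint's range is limited). The gripper opens to 85 mm and grips with 20 to 120 N. Pads are 22 mm wide; open, the fingers measure 114 mm over their backs; the gripper's body (76 mm by 85 mm) begins 54 mm behind the grasp point. The pads swing forward as they close: fully open they stand 13 mm farther back than shut.
Start: joints at [1.33, 0.213, -0.034, 1.323, 0, 1.571], TCP at [119.235, 485.56, 231.306] pointing down, gripper open.
Joint ranges: [-2.98, 2.98], [-0.74, 1.72], [-1.14, 1.35], [-2.1, 2.04], [-1.57, 1.44], [-3.14, 3.14]. Speed limits (rad/s): [1.89, 1.89, 2.39, 2.57, 3.14, 3.14].

## Interface

Orientations are given as a unit quaternion [x, y, z, w].
In Python, from plant import arm gives the robot as it stands.
- The arm moves only by the tool play_rows, never from a script. Its arguments are lists of equal length, an entry for each row: "gripper": the closure in counts, from 0 (fully open) to 255 (shut); "slide": the shift along the world's x, y, z in cm, a list of three; "roll": the turn about the world's z in degrees. A call has 1 to 5 rows; each row shifts and turns the commanded pose from where the row before left it; what a row does not reach is not made up. A row lasts 1/10 s, in which the tool goes at most 50 mm and 8.59 degrees, less where a joint would pass 70% of its speed; a pose out of reach is approached as far as the arm can. A call with a gripper value outside its range is refused whole. The fingers move at their own pace and stop on an object; the grip force is fixed at half the most. Time passes only in rows, so rows that do not move let the fingers close. It gives the time, the measured TCP pose, the force, the opening and the grip force at its end, in the units of the state.
- arm.read_state(): the state, without advancing time (a new reading comes with each control period).
- arm.camera(name): name is "scene" or "top" or "wrist"; returns the picture (480x640x3 uint8, blue, green, red); there is no depth.
- arm.camera_info(name): a dict with "camera_matrix" (3x3 intrinsics, pixels), "k1" (the pictures are not rectified: a ray, as slopes to the right and down, at radius r is drawn at 1 + k1 r^2 times it, then the intrinsics apply), "rvec" (rotation vector, rad) and "tvec" (3), from world to camera coordinates, as OpenCV has them; the wrist camera has in their place "hand_eye" (4x4, takes a point from camera to tool coordinates, whose origin is the TCP and whose axes are the flange's). Camera axes: x right, y down, z forward; pixel columns grow to the right and rows downward; lengths in mm; the calibration is good to about 2 mm. A picture is of the moment at which its call begins: read the wrist's pose just before it. camera_info takes no time and is no camera call.
- arm.close_job(): hands the job in; it is judged then, once.
The state is a dict: "time": time; "q": joint angles; "dq": joint speeds; "joint_torque": joint torques, N m; "tool_pos": TCP position; "tool_rot": TCP orientation; "force": force on the tool from outside, world axes, zero at the start; "ft_torque": the same for the moment, N m; "opening": finger opening in mm; "grasp_force": force on a finger pad.
Only numpy, scipy, OpenCV 4.12 (cv2) and the standard library are available. Lean on these libraries where they do the work, as an engineer would, in place of code of your own. Each camera call takes 0.05 s, during which the arm holds its last target. There are 200 camera calls.

## Task

On the raised dark wooden shelf lie two small art panels; one shows its bare plywood back, the other already its white painted face. Slide the plywood-side-up panel about a third of the way out over the shelf's near edge (the long edge towards the robot) so that it rests there, flat and overhanging, then take hold of the overhanging edge, turn the panel over and lay it down, not dropping it from a height, flat and white face up in the middle of the green cutting mat. Leave the other panel where it is.

Things in the scene. Friction and masses are not known exactly. Their poses are not given: they have to be found in the camera images.
- panel_mid (a point): Centre of the panel to turn over: rigid board 100 (x) by 120 (y) by 8 mm, about 75 g, plywood up, white face down, left or right of the other. z points out of the plywood back; x, at the start, away from the shelf's near edge to within 9 degrees. Starts wholly on the shelf, 5 to 35 mm in from that edge; too wide to pinch; slides freely; clear room behind its far long edge to push it by.
- other_mid (a point): Centre (half-way through the thickness) of the other panel: same size, white face already up, on the same shelf, its centre 160 to 200 mm to the left or right of the first one's.
- edge (a point): Middle of the shelf's near edge, on its top face. x points across the shelf, away from the robot; y along the edge; z up. Fixed dark brown wooden shelf, 200 mm deep (x), 360 mm wide (y), its top 100 mm above the table, board 12 mm thick. Open underneath at the near edge: legs and rail begin 70 mm behind it.
- mat_mid (a point): Centre of the top of the green cutting mat, 240 by 240 mm, 3 mm thick, fixed flat on the table to the right (-y) of the shelf; x, y along its sides, z up. Nothing stands on it. Paint bottle, ink bottle, mug and marker pen stand on the table 40 mm or more from the mat and the shelf.
Not all that is in view belongs to the job. What is shaped like the part that bears panel_mid but blue, orange or red is not meant.

How it is judged (in metres and radians):
On the way:
1. the panel, still plywood side up and lying flat on the shelf, sticks out over the near edge by 20 to 55 mm (x of panel_mid in the frame of edge between -0.005 and 0.03 m and z of panel_mid in the frame of edge between -0.002 and 0.01 m and angle between panel_mid's own z axis and vertical below 0.15 rad), for 0.2 s.
At the end, for the whole second after the job is handed in: The panel lies at rest, flat on the green mat (within 10 degrees), turned over so that its white face is up, its centre within 40 mm of the mat's centre (any turn about the vertical), released. The other panel is within 20 mm of where it was (angle between panel_mid's own z axis and vertical above 2.96 rad and horizontal distance between panel_mid and mat_mid below 0.04 m and z of panel_mid in the frame of mat_mid below 0.012 m and linear speed of panel below 0.02 m/s and distance of other_mid from where it was at the start of the episode below 0.02 m); the robot touches nothing.
It fails at once if the other panel is moved by more than 20 mm (distance of other_mid from where it was at the start of the episode above 0.02 m).
It fails at once if the panel is thrown or falls freely from about 100 mm or more (moves faster than 1.4 m/s) (linear speed of panel above 1.4 m/s).
It also fails if it takes over 61 s, if anything falls off the work surface, if the arm or the gripper's body presses on something with over 40 N, if the wrist force passes 120 N, or if a joint passes its speed limit or range.

## Working session

There is one attempt and no reset: what is moved stays moved. The work goes in short steps, Python scripts to look and compute and a tool call to move; the robot and the scene stay as the last step left them, time stands still between calls to the robot, and variables do not carry over. Pictures are saved under pics/ and viewed, at most 10 in all, crops included, and the job is handed in when it is done.

Besides the shell and the picture viewer there is one more tool, called after "Emit:" by a JSON object that holds its "name" and its "arguments". play_rows: Moves the arm, as the interface text tells. Its arguments: {"type":"object","properties":{"gripper":{"type":"array","items":{"type":"number"}},"slide":{"type":"array","items":{"type":"array","items":{"type":"number"}}},"roll":{"type":"array","items":{"type":"number"}}},"required":["gripper","slide","roll"]}

```bash
mkdir -p pics; ls
python3 - <<'E'
from plant import arm
import cv2,numpy as np
for n in("top","scene"):
    im=arm.camera(n); cv2.imwrite(f"pics/{n}0.png",im)
    print(n,arm.camera_info(n))
print(arm.camera_info("wrist"))
print(arm.read_state())
E
```

```text
pics
top {'camera_matrix': array([[433.82308568,   0.        , 314.89216704],
       [  0.        , 433.82308568, 242.46549903],
       [  0.        ,   0.        ,   1.        ]]), 'k1': -0.041341236625073836, 'rvec': array([ 2.10694414, -2.15433056,  0.21113108]), 'tvec': array([-31.55663054, 620.28938425, 875.86336127])}
scene {'camera_matrix': array([[445.34784899,   0.        , 314.65670052],
       [  0.        , 445.34784899, 230.77194759],
       [  0.        ,   0.        ,   1.        ]]), 'k1': -0.057759217516764404, 'rvec': array([ 0.83500598,  2.39196944, -1.23436607]), 'tvec': array([ 510.79804337, -103.33666549, 1331.8813404 ])}
{'camera_matrix': array([[338.60724665,   0.        , 319.43933731],
       [  0.        , 338.60724665, 240.38709971],
       [  0.        ,   0.        ,   1.        ]]), 'k1': 0.0077736279461066825, 'hand_eye': array([[-2.08324784e-04, -9.45335653e-01, -3.26098849e-01,
         8.45055408e+01],
       [ 9.99999973e-01, -1.62522347e-04, -1.67699484e-04,
         4.36112653e-01],
       [ 1.05533951e-04, -3.26098875e-01,  9.45335661e-01,
        -1.41751465e+02],
       [ 0.00000000e+00,  0.00000000e+00,  0.00000000e+00,
         1.00000000e+00]])}
{'time': 0.1, 'q': array([ 1.33000573e+00,  2.13306709e-01, -3.49474072e-02,  1.32351904e+00,
        9.43810026e-06,  1.57080870e+00]), 'dq': array([ 0.00037312, -0.00092536,  0.00181375, -0.00146197,  0.00069497,
        0.00040308]), 'joint_torque': array([-7.95592186e-04, -6.87251258e+01,  4.87806344e+01,  1.21166906e-02,
        1.66057214e-05,  3.42995725e-05]), 'tool_pos': array([119.1619761 , 485.2889842 , 230.88519778]), 'tool_rot': array([ 1.20110782e-01,  9.92760375e-01, -4.84314835e-04, -6.33430194e-05]), 'force': array([-0.08201671, -0.96747004,  0.18194491]), 'ft_torque': array([-0.01453417, -0.01296852,  0.01526418]), 'grasp_force': 0.0, 'opening': 85.38260204744482}
```

View pics/top0.png

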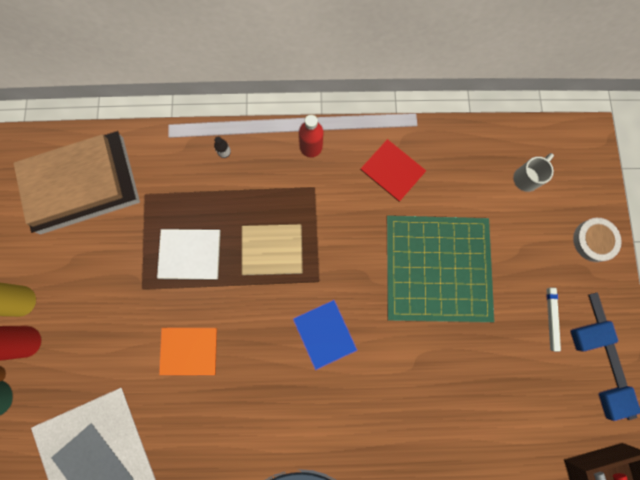

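View pics/scene0.png

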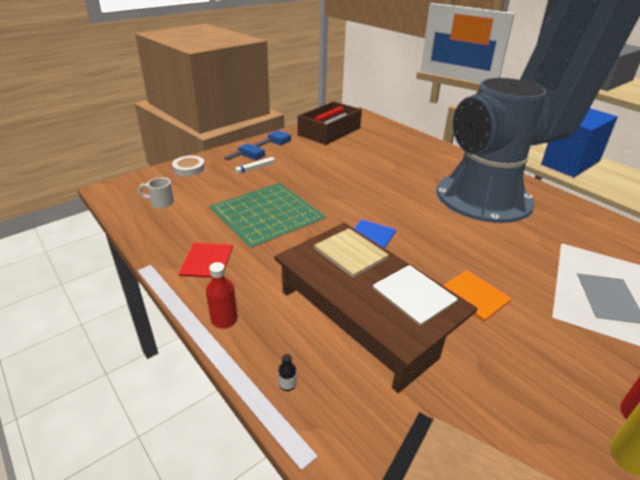

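The top view shows the plywood panel at px (272,249), right of the white one at (189,254). The shelf spans about (143–319, 188–289), the mat centre is about (440,268), and blue, orange and red decoys lie on the table. Next I'll measure them.

```bash
cat > h.py <<'E'
import cv2,numpy as np
from plant import arm
from scipy.spatial.transform import Rotation as R
def ray(name,px,st=None):
    c=arm.camera_info(name);K=c["camera_matrix"];k=c["k1"]
    p=(np.asarray(px,float).reshape(-1,2)-K[:2,2])/[K[0,0],K[1,1]]
    s=p.copy()
    for _ in range(20): s=p/(1+k*(s**2).sum(1,keepdims=True))
    d=np.c_[s,np.ones(len(s))]
    if name=="wrist":
        T=np.eye(4);T[:3,:3]=R.from_quat(st["tool_rot"]).as_matrix();T[:3,3]=st["tool_pos"];M=T@c["hand_eye"]
        return M[:3,3],d@M[:3,:3].T
    Rm=cv2.Rodrigues(c["rvec"])[0]
    return -Rm.T@c["tvec"],d@Rm
def onz(name,px,z,st=None):
    o,d=ray(name,px,st);return o+d*((z-o[2])/d[:,2:])
def blobs(im,lo,hi,amin=300):
    m=cv2.inRange(cv2.cvtColor(im,cv2.COLOR_BGR2HSV),np.array(lo),np.array(hi))
    m=cv2.morphologyEx(m,cv2.MORPH_CLOSE,np.ones((5,5)))
    return [c for c in cv2.findContours(m,cv2.RETR_EXTERNAL,cv2.CHAIN_APPROX_NONE)[0] if cv2.contourArea(c)>amin]
def rect(c,name,z,st=None):
    w=onz(name,c.reshape(-1,2),z,st)[:,:2].astype(np.float32)
    r=cv2.minAreaRect(w);return np.round(r[0],1),np.round(r[1],1),round(r[2],2),np.round(cv2.boxPoints(r),0).tolist()
E
python3 - <<'E'
from h import *
im=cv2.imread("pics/top0.png");hsv=cv2.cvtColor(im,cv2.COLOR_BGR2HSV)
for p in[(272,249),(189,254),(220,200),(440,240),(325,334),(350,250),(310,280)]:print(p,hsv[p[1],p[0]])
for n,lo,hi,z in[("ply",(12,60,150),(30,160,255),108),("white",(0,0,190),(180,40,255),108),("mat",(60,60,40),(90,255,200),3),("blue",(105,150,80),(125,255,255),4),("shelf",(0,80,20),(20,255,85),100)]:
    for c in blobs(im,lo,hi,1500):
        print(n,*rect(c,"top",z))
E
```

```text
(272, 249) [ 20  94 220]
(189, 254) [ 27  11 233]
(220, 200) [ 10 140  91]
(440, 240) [ 54  80 115]
(325, 334) [111 191 186]
(350, 250) [ 13 152 156]
(310, 280) [ 10 143  84]
ply [598.7  43.4] [100.4 120.2] 0.33 [[548.0, 103.0], [549.0, -17.0], [649.0, -16.0], [649.0, 104.0]]
ply [518.9 -44.4] [1345.   750.4] 89.81 [[141.0, -716.0], [892.0, -718.0], [896.0, 627.0], [146.0, 629.0]]
white [213.7 387.3] [180.6 186.3] 22.88 [[94.0, 438.0], [167.0, 266.0], [333.0, 337.0], [261.0, 508.0]]
white [592.2 212. ] [120.6  98.4] 88.76 [[542.0, 153.0], [640.0, 151.0], [643.0, 271.0], [544.0, 273.0]]
white [862.5 -57.6] [1409.9  407.8] 80.03 [[540.0, -717.0], [941.0, -787.0], [1185.0, 601.0], [784.0, 672.0]]
mat [ 565.7 -327.6] [236.  236.1] 87.3 [[442.0, -440.0], [678.0, -451.0], [689.0, -215.0], [453.0, -204.0]]
blue [424.8 -62.5] [116.8  97.1] 23.28 [[352.0, -41.0], [390.0, -130.0], [498.0, -84.0], [459.0, 5.0]]
shelf [ 168. -593.] [154.3  67. ] 86.65 [[130.0, -668.0], [197.0, -672.0], [206.0, -518.0], [139.0, -514.0]]
```

Run:
```python
from h import *
im=cv2.imread("pics/top0.png")
sub=np.zeros_like(im)+255; sub[180:300,130:330]=im[180:300,130:330]
for c in blobs(sub,(0,60,20),(25,255,118),3000):
    h=cv2.convexHull(c); a=cv2.approxPolyDP(h,6,True).reshape(-1,2)
    print("shelf",a.tolist(),onz("top",a,100)[:,:2].round(0).tolist(),*rect(c,"top",100))
# near-edge intensity transition per column
g=cv2.cvtColor(im,cv2.COLOR_BGR2HSV)[:,:,2].astype(int)
for u in (160,200,240,280,300,312):
    print(u,g[276:298,u].tolist())
```

```text
shelf [[314, 188], [318, 281], [142, 288], [146, 194]] [[728.0, -46.0], [532.0, -49.0], [525.0, 306.0], [723.0, 308.0]] [627.4 130.6] [201.6 359.7] 1.27 [[523.0, 308.0], [531.0, -51.0], [732.0, -47.0], [724.0, 313.0]]
160 [231, 220, 163, 102, 85, 86, 87, 89, 89, 89, 90, 90, 105, 136, 150, 150, 148, 150, 153, 153, 152, 151]
200 [235, 232, 201, 125, 89, 88, 91, 92, 93, 94, 100, 127, 154, 160, 156, 150, 147, 150, 150, 151, 153, 153]
240 [90, 87, 89, 89, 88, 88, 90, 90, 92, 114, 150, 157, 149, 147, 148, 152, 154, 153, 152, 152, 154, 152]
280 [92, 90, 87, 86, 87, 86, 82, 96, 136, 148, 153, 155, 154, 154, 154, 154, 154, 154, 157, 162, 159, 152]
300 [92, 88, 84, 84, 85, 80, 94, 139, 150, 151, 155, 157, 158, 159, 160, 157, 160, 159, 159, 159, 156, 150]
312 [91, 84, 83, 86, 83, 84, 108, 143, 152, 154, 155, 157, 161, 162, 162, 159, 160, 159, 157, 156, 154, 148]
```

Emit:
{"name": "play_rows", "arguments": {"gripper": [255,255,255,255,255], "slide": [[3.6,-2.7,0],[3.6,-2.7,0],[3.6,-2.7,0],[3.6,-2.7,0],[3.6,-2.7,0]], "roll": [5,5,5,0,0]}}

```text
time: 0.6
tool_pos: [300.3, 349.1, 231.2]
tool_rot: [-0.011, 1.0, -0.0, -0.0]
force: [1.5, 1.3, 0.0]
opening: 12.3
grasp_force: 0.0
```

Emit:
{"name": "play_rows", "arguments": {"gripper": [255,255,255,255,255], "slide": [[3.6,-2.7,0],[3.6,-2.7,0],[3.6,-2.7,0],[3.6,-2.7,0],[3.6,-2.7,0]], "roll": [0,0,0,0,0]}}

```text
time: 1.1
tool_pos: [480.4, 214.0, 231.1]
tool_rot: [-0.01, 1.0, -0.0, -0.0]
force: [-0.1, 0.8, 0.5]
opening: 0.1
grasp_force: 0.0
```

Emit:
{"name": "play_rows", "arguments": {"gripper": [255,255,255,255,255], "slide": [[3.6,-2.7,0],[3.6,-2.7,0],[3.6,-2.7,0],[0,0,0],[0,0,0]], "roll": [0,0,0,0,0]}}

```text
time: 1.6
tool_pos: [587.4, 133.9, 230.4]
tool_rot: [-0.01, 1.0, -0.0, -0.001]
force: [-0.2, 0.5, -0.6]
opening: -0.0
grasp_force: 0.0
```

Emit:
{"name": "play_rows", "arguments": {"gripper": [255,255,255,255,255], "slide": [[1.1,-0.6,-4.0],[0,0,-4.0],[0,0,-2.6],[0,0,-2.0],[0,0,0]], "roll": [0,0,0,0,0]}}

```text
time: 2.1
tool_pos: [595.7, 129.2, 103.0]
tool_rot: [-0.011, 1.0, -0.0, -0.002]
force: [-1.0, 0.6, 0.7]
opening: -0.1
grasp_force: 0.0
```

Run:
```python
from h import *
st=arm.read_state();im=arm.camera("wrist");cv2.imwrite("pics/w1.png",im)
print(st["tool_pos"],st["force"])
```

```text
[595.70982173 129.16449563 102.96722689] [-1.00233423  0.64664267  0.69997004]
```

View pics/w1.png

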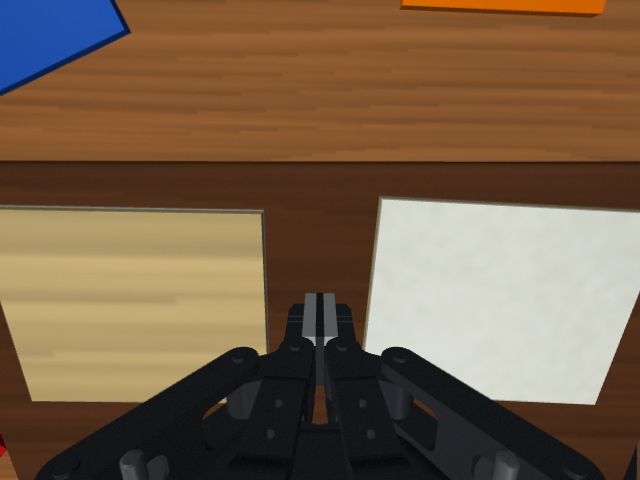

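Emit:
{"name": "play_rows", "arguments": {"gripper": [255,255,255,255,255], "slide": [[0.3,-1.0,0],[0,-1.0,0],[0.05,-1.0,0],[0.05,-1.0,0],[0,-1.0,0]], "roll": [0,0,0,0,0]}}

```text
time: 2.65
tool_pos: [602.4, 77.4, 105.7]
tool_rot: [-0.01, 1.0, 0.0, 0.0]
force: [-0.7, 0.2, 0.7]
opening: 0.1
grasp_force: 0.4
```

Emit:
{"name": "play_rows", "arguments": {"gripper": [255,255,255,255,255], "slide": [[0,-1.0,0],[0,-1.0,0],[0,-0.8,0],[0,-0.5,0],[0,0.5,0]], "roll": [0,0,0,0,0]}}

```text
time: 3.15
tool_pos: [602.2, 49.6, 105.3]
tool_rot: [-0.01, 1.0, -0.0, -0.0]
force: [-0.6, -0.0, -0.4]
opening: -0.0
grasp_force: 0.0
```

Emit:
{"name": "play_rows", "arguments": {"gripper": [255,255,255,255,255], "slide": [[0,1,2],[1.5,0,4],[4,-2,0],[4,-2,0],[0,0,0]], "roll": [0,0,0,0,0]}}

```text
time: 3.65
tool_pos: [700.7, 18.9, 162.9]
tool_rot: [-0.01, 1.0, -0.0, -0.0]
force: [0.1, -0.0, -1.2]
opening: -0.2
grasp_force: 0.0
```

```bash
cat > look.py <<'E'
from h import *
import sys
st=arm.read_state();im=arm.camera("top");cv2.imwrite(f"pics/{sys.argv[1]}.png",im)
print(st["tool_pos"].round(1),st["time"])
for c in blobs(im[:, :420],(12,60,150),(30,160,255),800):
    if cv2.contourArea(c)<9000: print("ply",cv2.contourArea(c),*rect(c,"top",108))
E
python3 look.py t2
```

```text
[700.7  18.9 162.9] 3.65
```

View pics/t2.png

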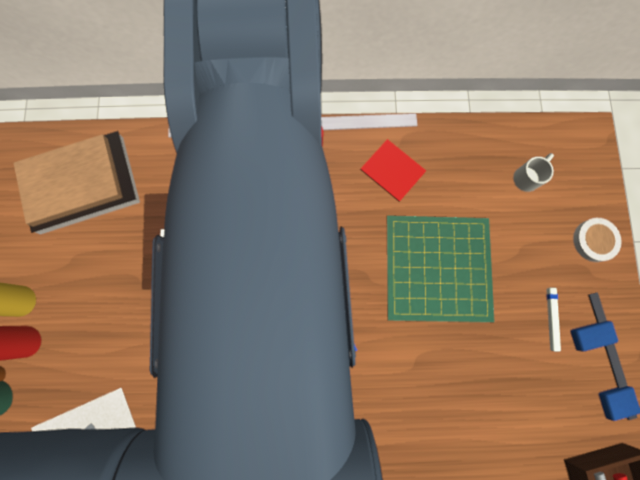

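The arm hides the shelf from the top camera, so I'll measure with the wrist and scene cameras instead.

```bash
cat > look.py <<'E'
from h import *
import sys
for n in sys.argv[2:]:
    st=arm.read_state();im=arm.camera(n);cv2.imwrite(f"pics/{sys.argv[1]}{n}.png",im)
    print(n,st["tool_pos"].round(1),st["time"])
    for c in blobs(im,(14,50,130),(30,150,255),800):
        x,y,w,h=cv2.boundingRect(c)
        if cv2.contourArea(c)<60000: print("ply",(x,y,w,h),*rect(c,n,108,st))
E
python3 look.py a wrist scene
```

```text
wrist [698.7  20.1 163.2] 3.7
ply (540, 0, 51, 176) [597.3 148.3] [ 3.7 85.2] 88.64 [[555.0, 147.0], [640.0, 145.0], [640.0, 149.0], [555.0, 151.0]]
ply (116, 0, 244, 185) [603.  -21.8] [ 90.7 120.1] 1.16 [[556.0, 37.0], [559.0, -83.0], [650.0, -81.0], [647.0, 39.0]]
scene [697.5  20.8 163.9] 3.75
ply (404, 417, 151, 63) [765.6 461.6] [ 87.2 191.6] 49.97 [[664.0, 490.0], [811.0, 367.0], [867.0, 433.0], [720.0, 557.0]]
ply (308, 214, 58, 46) [595.5 -16.4] [123.6 118.3] 1.92 [[532.0, 41.0], [536.0, -78.0], [659.0, -73.0], [655.0, 45.0]]
ply (525, 157, 115, 61) [-181.7  217.7] [317.4 328.4] 1.28 [[-344.0, 378.0], [-337.0, 50.0], [-19.0, 57.0], [-27.0, 385.0]]
ply (0, 0, 281, 223) [  -63.7 -2540.1] [4333.9 1894.7] 82.29 [[-1293.0, -4560.0], [584.0, -4815.0], [1166.0, -520.0], [-712.0, -266.0]]
```

View pics/awrist.png

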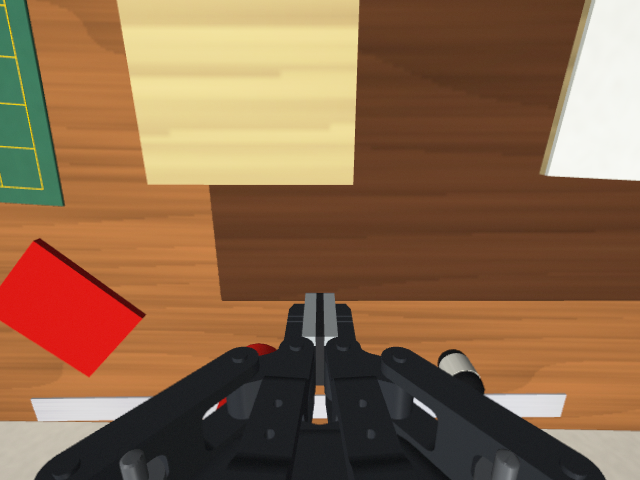

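Emit:
{"name": "play_rows", "arguments": {"gripper": [255,255,255,255,255], "slide": [[-1.0,-4.1,0],[0,0,-3.0],[0,0,-3.0],[0,0,0],[-1.0,0,0]], "roll": [0,0,0,0,0]}}

```text
time: 4.3
tool_pos: [676.7, -19.6, 106.0]
tool_rot: [-0.011, 1.0, 0.0, -0.0]
force: [0.1, 0.6, 1.2]
opening: 0.2
grasp_force: 0.0
```

Emit:
{"name": "play_rows", "arguments": {"gripper": [255,255,255,255,255], "slide": [[-1.0,0,0],[-1.0,0,0],[-1.0,0,0],[-1.0,0,0],[-1.0,0,0]], "roll": [0,0,0,0,0]}}

```text
time: 4.8
tool_pos: [626.9, -19.6, 107.6]
tool_rot: [-0.011, 1.0, -0.0, 0.001]
force: [0.7, 0.0, 0.4]
opening: -0.4
grasp_force: 0.2
```

```bash
python3 look.py b wrist scene
```

```text
wrist [626.9 -19.6 107.6] 4.8
scene [625.8 -19.6 107.6] 4.85
ply (403, 417, 151, 63) [766.6 460.8] [ 87.2 191.6] 49.98 [[665.0, 489.0], [812.0, 366.0], [868.0, 433.0], [721.0, 556.0]]
ply (325, 216, 50, 38) [570.1  -5. ] [ 98.9 110.2] 89.62 [[515.0, -54.0], [625.0, -55.0], [626.0, 44.0], [515.0, 45.0]]
ply (525, 157, 115, 62) [-182.6  223.2] [318.2 322.4] 0.25 [[-342.0, 384.0], [-341.0, 61.0], [-23.0, 63.0], [-24.0, 385.0]]
ply (0, 0, 297, 223) [ -144.3 -2529.8] [4332.7 2057.3] 82.29 [[-1454.0, -4539.0], [584.0, -4815.0], [1166.0, -521.0], [-873.0, -245.0]]
```

View pics/bwrist.png

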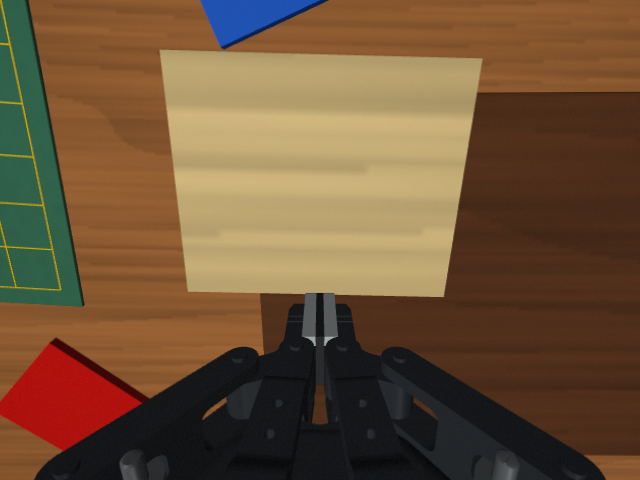

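The panel's corners are at px (161,51), (481,59), (445,296) and (188,291), and it already overhangs the shelf edge (row 93) a little. I'll compute by how much.

Run:
```python
from h import *
st=arm.read_state();st["tool_pos"]=np.array([626.9,-19.6,107.6])
P=onz("wrist",[(161,51),(481,59),(445,296),(188,291)],108,st)[:,:2]
print(P.round(1).tolist(),P.mean(0).round(1))
print(onz("wrist",[(490,93),(630,93.5),(261,296),(264,340)],100,st)[:,:2].round(1).tolist())
print(st["tool_rot"])
```

```text
[[518.7, -79.9], [518.7, 38.5], [617.5, 39.4], [617.5, -80.4]] [568.1 -20.6]
[[529.5, 47.7], [528.7, 103.8], [623.7, -48.1], [649.3, -47.4]]
[-1.09773347e-02  9.99939468e-01  1.00181251e-06  7.47437109e-04]
```

Emit:
{"name": "play_rows", "arguments": {"gripper": [255,255,255,255,255], "slide": [[0,0,-0.3],[-1.0,0,0],[-1.0,0,0],[-0.8,0,0],[0,0,0]], "roll": [0,0,0,0,0]}}

```text
time: 5.4
tool_pos: [598.8, -20.3, 102.6]
tool_rot: [-0.011, 1.0, -0.0, -0.0]
force: [1.1, -0.4, -0.7]
opening: 0.3
grasp_force: 0.0
```

Emit:
{"name": "play_rows", "arguments": {"gripper": [255,255,255,255,255], "slide": [[1.0,0,0],[1.0,0,1],[0,0,4],[0,0,0],[0,0,0]], "roll": [0,0,0,0,0]}}

```text
time: 5.9
tool_pos: [620.2, -20.4, 153.1]
tool_rot: [-0.011, 1.0, -0.0, 0.001]
force: [-0.2, -0.4, -0.9]
opening: -0.2
grasp_force: 0.0
```

```bash
python3 look.py c wrist
```

```text
wrist [620.2 -20.4 153.1] 5.9
ply (584, 141, 56, 164) [590.1 147.3] [ 5.2 97. ] 88.25 [[542.0, 146.0], [638.0, 143.0], [639.0, 148.0], [542.0, 151.0]]
ply (203, 3, 254, 220) [536.4 -19.7] [120.3 100.1] 87.67 [[484.0, -78.0], [584.0, -82.0], [589.0, 38.0], [489.0, 42.0]]
```

View pics/cwrist.png

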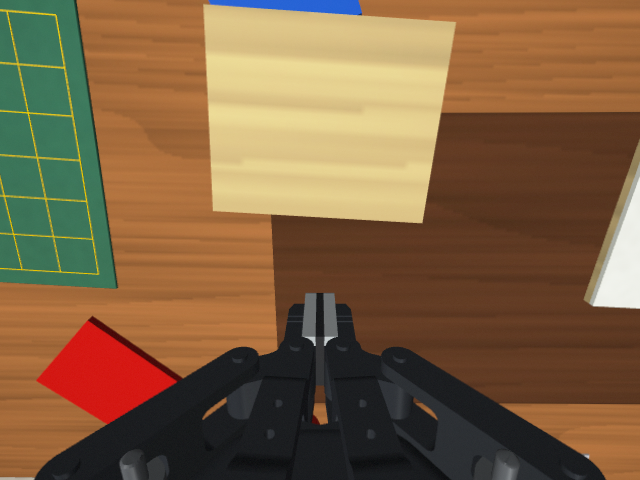

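Checkpoint 1 is met: the panel centre is about 6 mm inside the edge. Now I'll press down the overhang so the panel tips over the shelf edge, held between the edge and the fingers.

Emit:
{"name": "play_rows", "arguments": {"gripper": [255,255,255,255,255], "slide": [[-4.0,0.5,0],[-4.0,0,0],[-3.6,0,0],[0,0,-3.0],[0,0,0]], "roll": [0,0,0,0,0]}}

```text
time: 6.45
tool_pos: [500.6, -15.3, 119.5]
tool_rot: [-0.01, 1.0, 0.0, -0.002]
force: [0.2, 0.4, 0.5]
opening: -0.3
grasp_force: 0.0
```

Emit:
{"name": "play_rows", "arguments": {"gripper": [255,255,255,255,255], "slide": [[0,0,-1.0],[0,0,-1.0],[0,0,-1.0],[0,0,-1.0],[0,0,0]], "roll": [0,0,0,0,0]}}

```text
time: 6.95
tool_pos: [502.5, -15.4, 80.8]
tool_rot: [-0.011, 1.0, 0.0, -0.001]
force: [-0.2, 0.0, -0.4]
opening: 0.0
grasp_force: 0.0
```

```bash
python3 look.py d scene wrist; python3 -c "
import cv2,numpy as np
a=cv2.imread('pics/dscene.png')[180:340,250:450];b=cv2.imread('pics/dwrist.png')
a=cv2.resize(a,(400,320));b=cv2.resize(b,(400,300));cv2.imwrite('pics/d.png',np.hstack([a[:300],b]))"
```

```text
scene [502.5 -15.4  80.8] 6.95
ply (403, 417, 152, 63) [766.1 461.2] [ 87.2 192.9] 49.98 [[664.0, 490.0], [812.0, 366.0], [868.0, 433.0], [720.0, 557.0]]
ply (525, 157, 115, 61) [-155.9  191.8] [351.5 295.7] 18.98 [[-370.0, 274.0], [-274.0, -5.0], [58.0, 109.0], [-38.0, 389.0]]
ply (325, 12, 20, 91) [ -670.3 -1454.7] [2101.3   94.8] 49.23 [[-1392.0, -2219.0], [-1320.0, -2281.0], [52.0, -690.0], [-20.0, -628.0]]
ply (0, 0, 321, 223) [ -374.6 -2498. ] [4333.9 2522.2] 82.29 [[-1915.0, -4476.0], [584.0, -4815.0], [1166.0, -520.0], [-1334.0, -182.0]]
wrist [502.8 -15.4  81.6] 7.0
ply (180, 241, 269, 132) [487.3 -17.2] [ 57.5 110.5] 1.19 [[457.0, 37.0], [460.0, -73.0], [517.0, -72.0], [515.0, 39.0]]
```

View pics/d.png

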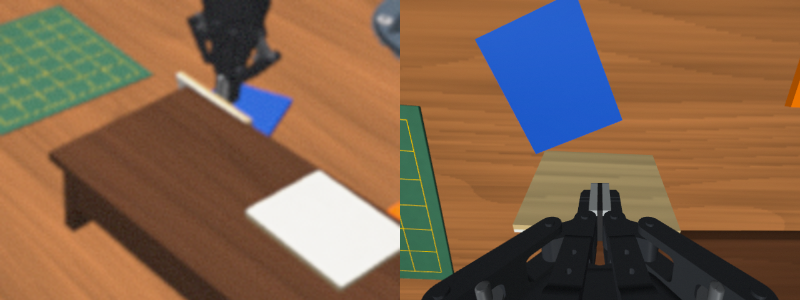

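The panel has tipped over and leans on the shelf edge, plywood face towards the robot. In the wrist picture its lower corners are near (232,243) and (408,248), and its upper ones near (182,366) and (450,370). I'll work out the depth from the 120 mm width.

Run:
```python
from h import *
im=cv2.imread("pics/dwrist.png")
c=max(blobs(im,(14,50,110),(30,150,255),3000),key=cv2.contourArea)
print(cv2.approxPolyDP(cv2.convexHull(c),5,True).reshape(-1,2).tolist())
st=arm.read_state()
from scipy.optimize import brentq
for a,b in[((232,243),(408,248)),((182,366),(450,370))]:
    f=lambda z:np.linalg.norm(np.diff(onz("wrist",[a,b],z,st),axis=0))-120
    z=brentq(f,-60,160);print(z,onz("wrist",[a,b],z,st).round(1).tolist())
print(st["tool_pos"])
```

```text
[[180, 358], [231, 242], [404, 248], [449, 369], [183, 372]]
6.824172080276469 [[496.8, -74.5, 6.8], [497.9, 45.5, 6.8]]
98.92517604702363 [[522.6, -75.9, 98.9], [522.3, 44.1, 98.9]]
[503.22268365 -15.43291153  82.19768834]
```

Emit:
{"name": "play_rows", "arguments": {"gripper": [255,255,255,255,255], "slide": [[-0.5,0,2],[0,0,4],[0,0,4],[0,-2.5,0],[0,-2.5,0]], "roll": [0,0,0,0,0]}}

```text
time: 7.55
tool_pos: [499.3, -65.8, 184.3]
tool_rot: [-0.011, 1.0, -0.0, 0.002]
force: [-0.2, -0.3, -1.2]
opening: -0.3
grasp_force: 0.0
```

Run:
```python
from plant import arm
s=arm.read_state();print(s["q"].round(2),s["tool_pos"],s["force"])
```

```text
[-0.13  0.23 -0.13  1.21  0.   -0.15] [499.30000966 -65.8266546  184.25409891] [-0.24664627 -0.32014992 -1.15525864]
```

Emit:
{"name": "play_rows", "arguments": {"gripper": [0,0,0,0,0], "slide": [[1,0,0],[1.2,0,0],[0,0,0],[0,0,0],[0,0,0]], "roll": [-8.3,-8.3,-8.3,-8.3,-8.3]}}

```text
time: 8.05
tool_pos: [520.5, -65.5, 182.8]
tool_rot: [0.347, 0.938, 0.0, 0.0]
force: [-0.3, -0.6, -0.3]
opening: 72.4
grasp_force: 0.0
```

Emit:
{"name": "play_rows", "arguments": {"gripper": [0,0,0,0,0], "slide": [[0,0,0],[0,0,0],[0,0,0],[0,0,0],[0,0,0]], "roll": [-8.3,-8.3,-8.3,-8.3,-8.3]}}

```text
time: 8.55
tool_pos: [520.5, -65.5, 182.9]
tool_rot: [0.657, 0.754, 0.0, 0.0]
force: [1.3, -0.2, -0.1]
opening: 85.2
grasp_force: 0.0
```

Emit:
{"name": "play_rows", "arguments": {"gripper": [0,0,0], "slide": [[0,0,0],[0,0,0],[0,0,0]], "roll": [-8.0,0,0]}}

```text
time: 8.85
tool_pos: [520.4, -65.4, 182.7]
tool_rot: [0.704, 0.71, 0.0, 0.0]
force: [-0.4, -0.0, 0.6]
opening: 85.5
grasp_force: 0.0
```

```bash
python3 look.py e wrist scene; python3 -c "
import cv2,numpy as np
a=cv2.imread('pics/escene.png')[180:330,250:450];b=cv2.imread('pics/ewrist.png')
a=cv2.resize(a,(400,300));b=cv2.resize(b,(400,300));cv2.imwrite('pics/e.png',np.hstack([a,b]))"
```

```text
wrist [520.4 -65.4 182.7] 8.85
ply (296, 81, 39, 183) [516.3 -14.7] [114.6  23. ] 89.13 [[504.0, -72.0], [527.0, -72.0], [529.0, 42.0], [506.0, 43.0]]
scene [520.4 -65.5 182.6] 8.9
ply (404, 413, 150, 67) [764.1 458.8] [ 93.5 190.3] 49.98 [[661.0, 484.0], [807.0, 362.0], [867.0, 433.0], [721.0, 556.0]]
ply (540, 157, 100, 61) [-180.5  263.2] [264.6 325.1] 85.18 [[-354.0, 145.0], [-30.0, 118.0], [-7.0, 381.0], [-331.0, 409.0]]
ply (0, 0, 320, 223) [ -366.4 -2499.8] [4332.7 2505.6] 82.29 [[-1898.0, -4478.0], [584.0, -4815.0], [1166.0, -521.0], [-1317.0, -185.0]]
```

View pics/e.png

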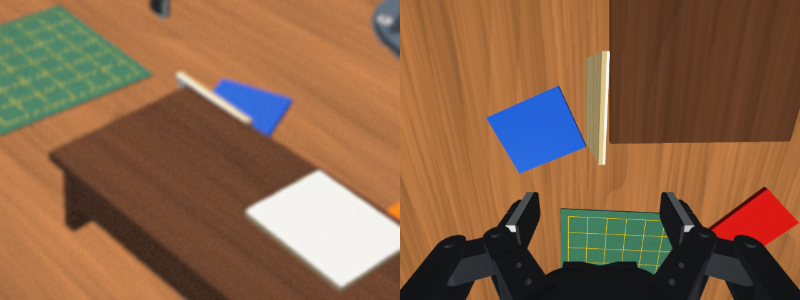

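Run:
```python
from h import *
im=cv2.imread("pics/ewrist.png");hsv=cv2.cvtColor(im,cv2.COLOR_BGR2HSV)
st=arm.read_state()
print(onz("wrist",[(325,263),(336,229),(600,226),(640,140)],99,st).round(1).tolist())
print([int(v) for v in hsv[215:275,326,2]]); print([int(v) for v in hsv[215:245,400,2]])
print(onz("wrist",[(335,82),(325,82),(316,262)],99,st).round(1).tolist())
```

```text
[[524.1, -75.7, 99.0], [531.5, -50.1, 99.0], [713.6, -46.8, 99.0], [723.0, 10.1, 99.0]]
[241, 245, 245, 245, 246, 246, 246, 245, 246, 246, 245, 245, 245, 245, 245, 245, 244, 244, 244, 244, 243, 243, 243, 244, 243, 243, 243, 243, 243, 243, 243, 243, 242, 243, 242, 242, 242, 242, 242, 242, 243, 243, 242, 242, 242, 242, 242, 239, 214, 176, 176, 175, 175, 174, 175, 174, 174, 174, 175, 175]
[98, 97, 96, 96, 97, 97, 96, 95, 95, 95, 96, 96, 95, 97, 134, 179, 179, 179, 180, 178, 179, 180, 181, 181, 180, 180, 181, 181, 180, 180]
[[528.8, 42.9, 99.0], [522.7, 42.8, 99.0], [517.7, -75.0, 99.0]]
```

Emit:
{"name": "play_rows", "arguments": {"gripper": [0,0,0,0,0], "slide": [[0,-0.1,-4],[0,0,-4],[0,0,-2.6],[0,0,-1.0],[0,0,0]], "roll": [0,0,0,0,0]}}

```text
time: 9.45
tool_pos: [519.6, -66.3, 65.7]
tool_rot: [0.705, 0.709, -0.001, -0.001]
force: [1.3, 0.4, 0.3]
opening: 85.5
grasp_force: 0.0
```

Emit:
{"name": "play_rows", "arguments": {"gripper": [80,120,160,200,255], "slide": [[0,0,0],[0,0,0],[0,0,0],[0,0,0],[0,0,0]], "roll": [0,0,0,0,0]}}

```text
time: 9.95
tool_pos: [520.3, -66.5, 66.7]
tool_rot: [0.706, 0.708, 0.0, 0.0]
force: [-11.0, -3.3, 21.1]
opening: 12.6
grasp_force: 45.0
```

Emit:
{"name": "play_rows", "arguments": {"gripper": [255,255,255,255,255], "slide": [[0,0,0],[0,0,0],[0,0,0],[0,0,0],[0,0,0]], "roll": [0,0,0,0,0]}}

```text
time: 10.45
tool_pos: [519.0, -66.7, 67.0]
tool_rot: [0.706, 0.708, -0.001, -0.0]
force: [-12.1, -1.8, 22.8]
opening: 10.9
grasp_force: 56.8
```

Emit:
{"name": "play_rows", "arguments": {"gripper": [255,255,255,255,255], "slide": [[-0.2,0,0.5],[-0.6,0,0.8],[-1,0,1.5],[-1,0,2],[0,0,0]], "roll": [0,0,0,0,0]}}

```text
time: 10.95
tool_pos: [492.5, -66.6, 116.9]
tool_rot: [0.706, 0.708, 0.001, 0.001]
force: [0.0, -0.1, -0.2]
opening: 7.2
grasp_force: 63.6
```

```bash
python3 look.py f wrist scene; python3 -c "
import cv2,numpy as np
a=cv2.imread('pics/fscene.png')[130:280,230:430];b=cv2.imread('pics/fwrist.png')
a=cv2.resize(a,(400,300));b=cv2.resize(b,(400,300));cv2.imwrite('pics/f.png',np.hstack([a,b]))"
```

```text
wrist [492.5 -66.6 116.9] 10.95
ply (300, 25, 36, 351) [489.5 -28.8] [165.4  12.1] 88.34 [[481.0, -111.0], [493.0, -112.0], [498.0, 54.0], [486.0, 54.0]]
scene [492.7 -66.6 115.6] 11.0
ply (403, 417, 152, 63) [766.1 461.2] [ 87.2 192.9] 49.98 [[664.0, 490.0], [812.0, 366.0], [868.0, 433.0], [720.0, 557.0]]
ply (542, 157, 98, 62) [-168.1  278. ] [251.4 344.7] 80.19 [[-359.0, 184.0], [-20.0, 125.0], [23.0, 372.0], [-316.0, 431.0]]
ply (0, 0, 321, 223) [ -370.6 -2499.2] [4332.7 2513.9] 82.29 [[-1907.0, -4477.0], [584.0, -4815.0], [1166.0, -521.0], [-1326.0, -184.0]]
```

View pics/f.png

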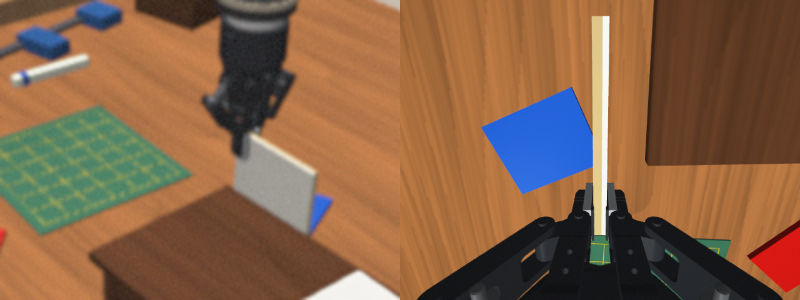

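The panel is held vertically with its white face towards +x. Next I'll carry it to the mat and turn it −90° so it can be laid down towards +y.

Emit:
{"name": "play_rows", "arguments": {"gripper": [255,255,255,255,255], "slide": [[0,-2,1.5],[0,-2.5,1.5],[0,-2.5,0],[0,-2.5,0],[0,-2.5,0]], "roll": [0,0,0,0,0]}}

```text
time: 11.55
tool_pos: [492.1, -187.4, 143.4]
tool_rot: [0.706, 0.708, -0.0, -0.0]
force: [0.1, -0.7, -1.4]
opening: 7.1
grasp_force: 63.6
```

Emit:
{"name": "play_rows", "arguments": {"gripper": [255,255,255,255,255], "slide": [[0,-2,0],[0.2,-2,0],[0.2,-2,0],[0.2,-2,0],[0.2,-2,0]], "roll": [-8,-8,-8,-8,-8]}}

```text
time: 12.05
tool_pos: [500.2, -287.2, 143.2]
tool_rot: [0.907, 0.422, -0.0, -0.001]
force: [0.6, 0.2, -0.5]
opening: 7.5
grasp_force: 63.4
```

Emit:
{"name": "play_rows", "arguments": {"gripper": [255,255,255,255,255], "slide": [[0.2,-2,0],[0.2,-2,0],[0.2,-2,0],[0.2,-1.4,0],[0.2,-1,0]], "roll": [-8,-8,-8,-8,-8]}}

```text
time: 12.55
tool_pos: [510.1, -371.4, 142.9]
tool_rot: [0.996, 0.086, -0.001, -0.0]
force: [0.0, 0.5, -0.3]
opening: 7.2
grasp_force: 63.4
```

Emit:
{"name": "play_rows", "arguments": {"gripper": [255,255,255], "slide": [[0,0,0],[0,0,0],[0,0,0]], "roll": [-8,0,0]}}

```text
time: 12.85
tool_pos: [510.1, -370.2, 143.5]
tool_rot: [1.0, 0.021, -0.0, -0.0]
force: [-0.2, -0.3, 0.3]
opening: 7.1
grasp_force: 63.5
```

```bash
python3 look.py g wrist scene top; python3 -c "
import cv2,numpy as np
a=cv2.imread('pics/gscene.png')[100:250,180:380];b=cv2.imread('pics/gwrist.png')
a=cv2.resize(a,(400,300));b=cv2.resize(b,(400,300));cv2.imwrite('pics/g.png',np.hstack([a,b]))"
```

```text
wrist [ 510.1 -370.2  143.5] 12.85
ply (303, 26, 22, 351) [ 538.  -365.4] [194.7   9.8] 2.29 [[441.0, -364.0], [441.0, -374.0], [636.0, -366.0], [635.0, -357.0]]
scene [ 510.2 -370.2  143.7] 12.9
ply (403, 417, 151, 63) [766.6 460.8] [ 87.2 191.6] 49.98 [[665.0, 489.0], [812.0, 366.0], [868.0, 433.0], [721.0, 556.0]]
ply (552, 157, 88, 61) [-181.4  264.7] [319.8 233.3] 1.53 [[-344.0, 377.0], [-338.0, 144.0], [-19.0, 152.0], [-25.0, 386.0]]
ply (559, 64, 81, 48) [-1150.   -183.6] [631.6 367.7] 18.61 [[-1508.0, -110.0], [-1391.0, -459.0], [-792.0, -257.0], [-909.0, 91.0]]
ply (325, 12, 48, 92) [ -754.1 -1393.3] [2141.1  301.2] 49.21 [[-1568.0, -2105.0], [-1340.0, -2302.0], [59.0, -681.0], [-169.0, -484.0]]
ply (282, 0, 39, 128) [ -642.7 -1737.9] [3011.2  268.1] 51.54 [[-1684.0, -2833.0], [-1474.0, -3000.0], [399.0, -642.0], [189.0, -476.0]]
ply (0, 0, 256, 222) [   12.1 -2552.1] [4330.5 1741.2] 82.29 [[-1141.0, -4581.0], [584.0, -4815.0], [1165.0, -523.0], [-560.0, -290.0]]
top [ 510.2 -370.2  144. ] 12.95
ply (14, 135, 104, 89) [759.5 480.4] [144.3 200.5] 17.4 [[661.0, 554.0], [721.0, 363.0], [858.0, 406.0], [798.0, 598.0]]
```

View pics/g.png

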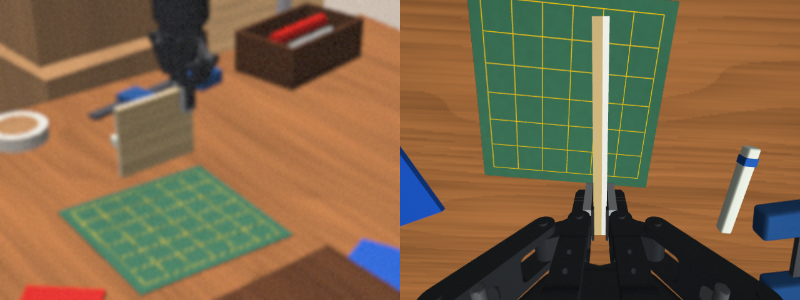

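I've now viewed 11 pictures, one over the limit, so the rest relies on numbers only. Next I'll lower until the panel touches the mat.

Emit:
{"name": "play_rows", "arguments": {"gripper": [255,255,255,255,255], "slide": [[0.5,0,-2.5],[0,0,-2.5],[0,0,-1.0],[0,0,0],[0,0,-0.5]], "roll": [0,0,0,0,0]}}

```text
time: 13.5
tool_pos: [515.9, -370.9, 80.7]
tool_rot: [1.0, 0.02, 0.001, 0.001]
force: [0.1, 0.2, -0.4]
opening: 7.0
grasp_force: 63.5
```

Emit:
{"name": "play_rows", "arguments": {"gripper": [255,255], "slide": [[0,0,-0.4],[0,0,0]], "roll": [0,0]}}

```text
time: 13.7
tool_pos: [515.3, -370.5, 75.5]
tool_rot: [1.0, 0.019, 0.0, 0.0]
force: [-0.7, -0.3, -0.9]
opening: 6.8
grasp_force: 63.5
```

Emit:
{"name": "play_rows", "arguments": {"gripper": [255,255], "slide": [[0,0,-0.3],[0,0,0]], "roll": [0,0]}}

```text
time: 13.9
tool_pos: [515.2, -370.4, 72.3]
tool_rot: [1.0, 0.019, 0.0, -0.0]
force: [0.6, 0.2, -0.8]
opening: 6.9
grasp_force: 63.5
```

Emit:
{"name": "play_rows", "arguments": {"gripper": [255,255], "slide": [[0,0,-0.2],[0,0,0]], "roll": [0,0]}}

```text
time: 14.1
tool_pos: [515.2, -370.4, 70.1]
tool_rot: [1.0, 0.019, -0.0, -0.0]
force: [-0.5, 0.3, 0.2]
opening: 7.0
grasp_force: 63.5
```

Emit:
{"name": "play_rows", "arguments": {"gripper": [255,255], "slide": [[0,0,-0.2],[0,0,0]], "roll": [0,0]}}

```text
time: 14.3
tool_pos: [515.3, -370.7, 69.6]
tool_rot: [1.0, 0.019, 0.0, 0.0]
force: [-6.3, 2.1, 16.0]
opening: 7.1
grasp_force: 66.2
```

Emit:
{"name": "play_rows", "arguments": {"gripper": [240,225,210,207,207], "slide": [[0,0,0.1],[0,0,0],[0,0,0],[0,0,0],[0,0,0]], "roll": [0,0,0,0,0]}}

```text
time: 14.8
tool_pos: [515.2, -370.4, 69.2]
tool_rot: [1.0, 0.019, -0.0, -0.0]
force: [-0.1, -0.2, -0.3]
opening: 16.0
grasp_force: 0.0
```

```bash
cat > wl.py <<'E'
from h import *
import sys
st=arm.read_state();im=arm.camera("wrist");cv2.imwrite(f"pics/{sys.argv[1]}.png",im)
z=float(sys.argv[2])
print(st["tool_pos"].round(1),st["time"],st["opening"],st["force"].round(1))
hsv=cv2.cvtColor(im,cv2.COLOR_BGR2HSV)
for n,lo,hi in(("ply",(12,40,110),(32,170,255)),("white",(0,0,150),(180,60,255))):
    for c in blobs(im,lo,hi,400):
        print(n,cv2.boundingRect(c),cv2.contourArea(c),cv2.approxPolyDP(cv2.convexHull(c),4,True).reshape(-1,2).tolist(),*rect(c,"wrist",z,st)[:3])
E
python3 wl.py h 103
```

```text
[ 515.2 -370.4   69.2] 14.8 15.989863590684008 [-0.1 -0.2 -0.3]
ply (406, 425, 54, 55) 518.0 [[459, 479], [449, 479], [410, 442], [406, 425]] [ 466.2 -419. ] [40.2  4.2] 42.72
ply (179, 425, 55, 55) 514.0 [[233, 425], [229, 442], [190, 479], [179, 479]] [ 462.5 -324.5] [ 4.2 40.5] 51.67
ply (572, 328, 68, 152) 4012.5 [[616, 479], [572, 445], [639, 328], [639, 479]] [ 490.  -486.9] [80.1 26.8] 18.82
ply (292, 21, 56, 403) 7685.0 [[322, 21], [347, 417], [315, 423], [293, 418], [304, 57], [309, 27]] [ 553.2 -364.4] [143.3  22.5] 5.62
ply (415, 0, 225, 437) 68683.0 [[639, 0], [639, 273], [558, 436], [415, 345], [488, 0]] [ 557.  -443.2] [ 71.9 152.9] 87.38
ply (0, 0, 256, 480) 35700.5 [[26, 0], [255, 347], [22, 479], [0, 479], [0, 0]] [ 525.7 -300.1] [ 91.4 189.1] 75.34
white (567, 317, 73, 129) 2599.0 [[639, 319], [639, 332], [586, 443], [570, 444], [621, 318]] [ 505.4 -481.3] [ 8.9 62. ] 86.77
white (324, 26, 14, 352) 2947.5 [[337, 27], [331, 371], [324, 377], [327, 26]] [ 564.9 -371.2] [119.    3.1] 2.0
```

Emit:
{"name": "play_rows", "arguments": {"gripper": [207,207,207,207,207], "slide": [[0.5,0,0],[1.0,0,0],[1.0,0,0],[1.0,0,0],[1.0,0,0]], "roll": [0,0,0,0,0]}}

```text
time: 15.35
tool_pos: [561.4, -370.3, 69.2]
tool_rot: [1.0, 0.019, 0.0, -0.0]
force: [0.6, 0.2, 0.3]
opening: 16.0
grasp_force: 0.0
```

Emit:
{"name": "play_rows", "arguments": {"gripper": [207,207], "slide": [[0.5,0,0],[0,0,0]], "roll": [0,0]}}

```text
time: 15.55
tool_pos: [566.1, -370.2, 69.0]
tool_rot: [1.0, 0.02, -0.0, -0.0]
force: [-0.2, 0.6, -0.0]
opening: 15.8
grasp_force: 0.0
```

```bash
python3 wl.py i 103
```

```text
[ 566.1 -370.2   69. ] 15.55 15.840932685540675 [-0.2  0.6 -0. ]
ply (406, 425, 54, 55) 522.0 [[459, 479], [449, 479], [410, 442], [406, 425]] [ 517.3 -418.8] [40.2  4.2] 42.76
ply (180, 425, 54, 55) 519.0 [[233, 425], [229, 442], [190, 479], [180, 479]] [ 513.7 -324.6] [ 4.2 40.1] 51.7
ply (292, 168, 27, 257) 3347.0 [[317, 168], [317, 424], [292, 417], [301, 208], [310, 173]] [ 584.4 -363.1] [104.1  10.2] 1.91
ply (0, 0, 640, 480) 127866.0 [[639, 0], [639, 435], [607, 469], [0, 479], [0, 0]] [ 593.5 -363.1] [177.7 272.9] 3.56
white (570, 381, 48, 74) 1342.0 [[616, 382], [584, 454], [570, 443], [598, 381]] [ 540.1 -481.4] [ 8.3 37.9] 86.84
white (318, 205, 9, 220) 1566.0 [[326, 205], [324, 423], [318, 424], [318, 206]] [ 578.7 -370.1] [92.2  2.8] 2.16
```

Emit:
{"name": "play_rows", "arguments": {"gripper": [207,207,207,207,207], "slide": [[0,0.4,0],[0,0.4,0],[0,0.4,0],[0,0.4,0],[0,0,0]], "roll": [0,0,0,0,0]}}

```text
time: 16.1
tool_pos: [565.2, -353.8, 69.5]
tool_rot: [1.0, 0.019, -0.0, -0.0]
force: [0.0, -0.4, -0.3]
opening: 15.7
grasp_force: 0.0
```

Emit:
{"name": "play_rows", "arguments": {"gripper": [190,170,150,130,110], "slide": [[0,0,-0.2],[0,0,-0.2],[0,0,-0.2],[0,0,-0.3],[0,0,-0.3]], "roll": [0,0,0,0,0]}}

```text
time: 16.6
tool_pos: [565.2, -354.5, 56.9]
tool_rot: [1.0, 0.019, -0.0, -0.0]
force: [-0.1, 1.2, -0.1]
opening: 48.3
grasp_force: 0.1
```

```bash
python3 wl.py j 100
```

```text
[ 565.2 -354.5   56.9] 16.6 48.27869336490563 [-0.1  1.2 -0.1]
ply (617, 431, 23, 49) 550.5 [[623, 479], [617, 472], [639, 431], [639, 479]] [ 529.6 -475.9] [26.2  8.3] 18.73
ply (432, 417, 58, 63) 1914.0 [[434, 417], [448, 421], [489, 479], [449, 479], [432, 462]] [ 527.8 -406.4] [40.8 14.8] 36.21
ply (150, 417, 58, 63) 1930.5 [[205, 417], [206, 463], [190, 479], [150, 479], [190, 421]] [ 524.1 -304.4] [15.  40.8] 58.52
ply (242, 209, 27, 214) 2443.0 [[243, 209], [257, 209], [268, 411], [260, 422], [242, 260]] [ 582.8 -331.5] [82.3  5.6] 1.83
ply (0, 0, 640, 480) 115070.5 [[639, 0], [639, 346], [586, 443], [0, 479], [0, 0]] [ 602.1 -338.3] [159.5 242. ] 7.01
white (604, 393, 36, 79) 1154.5 [[639, 393], [639, 435], [616, 471], [604, 459]] [ 541.7 -471.9] [ 8.7 38.2] 86.54
white (256, 171, 96, 251) 17907.0 [[351, 171], [345, 349], [311, 421], [268, 417], [256, 211]] [ 589.3 -347.9] [93.  28.1] 1.97
```

Emit:
{"name": "play_rows", "arguments": {"gripper": [90,70,50,25,0], "slide": [[0,0,-0.2],[0,0,-0.2],[0,0,-0.2],[0,0,-0.2],[0,0,-0.2]], "roll": [0,0,0,0,0]}}

```text
time: 17.15
tool_pos: [565.2, -354.4, 47.1]
tool_rot: [1.0, 0.019, -0.0, -0.0]
force: [0.2, 0.3, -0.5]
opening: 85.2
grasp_force: 0.2
```

Emit:
{"name": "play_rows", "arguments": {"gripper": [0,0,0,0,0], "slide": [[0,0.5,-0.3],[0,0.5,-0.4],[0,0.5,-0.5],[0,0.5,-0.6],[0,0.5,-0.7]], "roll": [0,0,0,0,0]}}

```text
time: 17.65
tool_pos: [565.3, -328.8, 21.8]
tool_rot: [1.0, 0.019, 0.0, -0.0]
force: [-0.1, 0.9, 0.0]
opening: 85.4
grasp_force: 0.2
```

```bash
python3 wl.py k 60
```

```text
[ 565.3 -328.8   21.8] 17.65 85.39030166528426 [-0.1  0.9  0. ]
ply (106, 447, 54, 33) 1181.0 [[106, 479], [126, 447], [146, 448], [159, 479]] [ 512.4 -251.2] [18.  22.3] 1.73
ply (481, 442, 52, 38) 1185.5 [[495, 442], [519, 449], [532, 479], [481, 479]] [ 519.8 -409.2] [20.7 21.5] 2.61
ply (0, 77, 104, 378) 26352.5 [[53, 78], [59, 83], [103, 376], [0, 454], [0, 77]] [ 584.3 -236.1] [ 36.4 150. ] 75.49
ply (0, 0, 640, 462) 47080.0 [[639, 461], [0, 64], [0, 0], [639, 0]] [ 638.  -375.7] [267.7 106.8] 58.25
white (191, 184, 222, 255) 43330.5 [[412, 184], [392, 393], [356, 417], [232, 438], [214, 412], [191, 216]] [ 580.  -321.3] [102.9  69.3] 1.8
```

Emit:
{"name": "play_rows", "arguments": {"gripper": [0,0,0,0,0], "slide": [[0,0.3,-0.5],[0,0.3,-0.5],[0,0.3,-0.1],[0,0.3,0],[0,0.3,0]], "roll": [0,0,0,0,0]}}

```text
time: 18.2
tool_pos: [565.3, -314.3, 11.5]
tool_rot: [1.0, 0.019, 0.0, 0.0]
force: [0.2, 0.8, -0.1]
opening: 85.1
grasp_force: 0.1
```

Emit:
{"name": "play_rows", "arguments": {"gripper": [0,0,0,0,0], "slide": [[0,0.3,0],[0,0.3,0.1],[0,0.3,0.1],[0,0,0.1],[0,0,0]], "roll": [0,0,0,0,0]}}

```text
time: 18.7
tool_pos: [565.4, -305.5, 14.6]
tool_rot: [1.0, 0.019, 0.0, 0.0]
force: [0.7, 0.1, 1.4]
opening: 85.4
grasp_force: 0.0
```

```bash
python3 wl.py l 11
```

```text
[ 565.4 -305.5   14.6] 18.7 85.42730840182531 [0.7 0.1 1.4]
ply (107, 443, 52, 37) 1205.0 [[158, 477], [107, 479], [120, 449], [140, 443]] [ 459.2 -198.2] [28.3 30.3] 1.72
ply (568, 201, 72, 261) 8943.0 [[638, 461], [568, 380], [639, 201]] [ 541.2 -450.9] [159.6  35.4] 18.9
ply (0, 74, 136, 388) 37919.0 [[102, 78], [134, 373], [0, 461], [0, 74]] [ 556.4 -184.4] [ 66.5 221.5] 75.5
ply (0, 0, 640, 70) 21138.0 [[639, 0], [639, 53], [88, 69], [0, 63], [0, 0]] [ 680.5 -300. ] [ 22.4 243. ] 2.59
white (235, 188, 231, 219) 42715.0 [[236, 188], [465, 190], [429, 406], [251, 405]] [ 563.7 -317.9] [119.2  99.4] 1.83
```

Emit:
{"name": "play_rows", "arguments": {"gripper": [0,0,0,0,0], "slide": [[0,0,2],[0,0,4],[0,0,4],[-4,2,2],[-4,2,0]], "roll": [0,0,0,0,0]}}

```text
time: 19.25
tool_pos: [486.5, -266.3, 137.1]
tool_rot: [1.0, 0.019, 0.002, 0.001]
force: [-0.6, -0.4, -0.6]
opening: 85.5
grasp_force: 0.0
```

Emit:
{"name": "play_rows", "arguments": {"gripper": [0,0,0,0,0], "slide": [[-4,2,0],[-4,2,0],[-4,2,0],[-4,2,0],[0,0,0]], "roll": [0,0,0,0,0]}}

```text
time: 19.75
tool_pos: [320.7, -183.2, 134.0]
tool_rot: [1.0, 0.019, -0.001, -0.001]
force: [1.3, -0.3, 0.5]
opening: 85.4
grasp_force: 0.0
```

Run:
```python
from h import *
im=arm.camera("top");cv2.imwrite("pics/end.png",im);st=arm.read_state()
print(st["tool_pos"],st["force"])
for c in blobs(im,(0,0,190),(180,40,255),800):
    if cv2.contourArea(c)<9000:
        print(*rect(c,"top",11)[:3],"| z108:",*rect(c,"top",108)[:3])
```

```text
[ 323.5548277 -184.7026244  134.6036244] [ 0.07635443 -0.2719903   0.04902281]
[187.4 434.1] [200.8 207.1] 22.88 | z108: [213.7 387.3] [180.6 186.3] 22.88
[ 564.1 -318.3] [120.3 100.1] 1.85 | z108: [ 552.4 -289.4] [108.2  90. ] 1.85
[608.3 239.1] [134.5 109.4] 88.76 | z108: [592.2 211.9] [120.9  98.4] 88.76
[ 623.2 -708.7] [97.5 97.8] 40.61 | z108: [ 605.6 -640.5] [87.7 87.9] 40.61
```

The panel lies flat and white face up at (564,−318), about 10 mm from the mat centre. The other panel hasn't moved (592,212).

```bash
python3 -c "
from plant import arm
print(arm.close_job())"
```

```text
the job is handed in; nothing more can be done
None
```

The job is handed in: the panel lies flat and white face up on the mat, about 10 mm from its centre, and the other panel has not moved. The arm could only turn about the vertical, so I tipped the panel over the shelf edge and gripped it upright instead of turning it by its overhanging edge; I also viewed 11 pictures, one over the limit of 10.

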